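Shut and latch the sample chiller

TASK

Close the sliding hatch on the sloping front of the white sample chiller fully, hook the loop of its draw latch over the keeper on the hatch, and press the lever flat past its dead point so that the hatch stays clamped. Leave everything else on the bench where it stands.

Things in the scene. Friction and masses are not known exactly. Their poses are not given: they have to be found in the camera images.
- case: The sample chiller: white cabinet 300 mm wide, 430 deep, 282 high, immovable. Its front slopes 35 degrees, rising away from the robot. Origin on the bench below the latch foot. A fixed carrying bail (16 mm tube along y) crosses over the slope at x = 270, z = 190 mm of latch_base: it bars a tool held upright over the keeper; a tool held square to the slope, or nearly, clears it.
- latch_base: Steel foot plate of the draw latch, on the centre line of the slope. Origin on the slope surface, 110 mm above the bench. Axes, used for all offsets below: x up the slope towards keeper and hatch, y level across, z square out of the slope. The slope runs from x = -120 to 300 mm. The lever's pivot axis runs along y at x = 0, z = 25 mm.
- yoke: Hinge of the latch's wire loop; origin on the hinge pin (along y), x towards the loop's bar, z square to the loop. The lever carries this pin 20 mm from its pivot: at lever angle q it is at x = -20 cos(q - 0.21), z = 25 + 20 sin(q - 0.21) mm of latch_base. Slight friction holds the loop while it stands over 25 degrees off the slope; lower, it drops. Moving it also swings the lever.
- loop_bar (a point): Middle of the loop's cross bar, steel, 8 mm thick, 54 mm long in y, 89.6 mm from the hinge pin. Side wires at y = +-27 mm join bar and pin. The loop is sprung: 14 N/mm, up to 8 mm longer, 5 mm when latched.
- loop_knob (a point): Centre of the loop's finger knob: steel disc, 18 mm diameter, 14 mm thick in y, to be pinched across y on its flat faces. Along the yoke's axes it lies 20 mm past the bar in x and 20 mm in z. An 8 mm neck joins it to the bar's middle. As the loop swings the disc must turn between the fingers: grip it moderately (20 to 40 N).
- keeper (a point): Where the bar's centre lies when caught in the keeper, a steel hook 30 mm wide in y on the hatch; axes like latch_base; at x = 75, z = 20 mm of it when shut. About this point: post from x = -14 to -4; lip over it to x = +3, underside z = +7, top z = +12; shelf for the bar below, x = -14 to 14, top z = -4 mm. Open up the slope: the bar passes over, comes down at x above 8 and is drawn back.
- rib_top (a point): Middle of the top edge of the hatch's pull rib: 8 mm thick in x, 110 mm wide in y, at z = 32 mm of latch_base and 26 mm above the hatch plate; 60 mm up the slope from the keeper. Pushed down the slope from its upper side it shuts the hatch.
- lever_end (a point): Free end of the latch lever, a steel plate 28 mm wide and 7 mm thick, 94 mm long from its pivot.
- cover (a joint): Sliding hatch, aluminium plate 190 x 222 mm: metres open up the slope, 0 = shut on its end stop, at most 0.05. It stays where it is left; pushing it down the slope takes 3 to 8 N.
- lever (a joint): Lever angle, rad: 0 = flat, pointing down the slope (-x of latch_base) at z = 25 mm; 1.57 = square out; at most 2.1. Friction holds it. With the loop hooked it is slack above about 0.9, then stiffens (up to about 6 N at its end), passes dead centre near 0.2, snaps to 0 and stays; let go earlier it springs up. Unhooked it goes down with almost no force.
- freezer_box: Bystander: freezer box 136 x 136 x 53 mm, origin under its centre.
- tube_rack: Bystander: tube rack 100 x 200 x 74 mm, origin under its centre.
- glove_box: Bystander: blue carton 240 x 120 x 80 mm, origin under its centre.
- reagent_bottle: Bystander: brown bottle 76 mm diameter, 170 mm high, origin under its centre.
- beaker: Bystander: glass beaker 80 mm diameter, 100 mm high, origin under its centre.
- tip_box: Bystander: pipette tip box 124 x 89 x 68 mm, origin under its centre.

How it is judged:
On the way, in this order (a step that is already met when the one before it is completed fails the run):
1. the hatch is pushed shut (value of joint cover below 0.003 m), for 0.2 s.
2. the loop's bar lies in the keeper, under its lip (x of loop_bar in the frame of keeper between -0.004 and 0.006 m and z of loop_bar in the frame of keeper between -0.005 and 0.006 m), for 0.2 s.
At the end, for the whole second after the job is handed in: The hatch is shut (within 3 mm of its stop), the loop's bar is caught in the keeper (within 4 mm along the slope and 6 mm across it), and the lever lies flat past dead centre (angle below 0.06 rad) and stays there by itself (value of joint lever below 0.06 rad and value of joint cover below 0.003 m and x of loop_bar in the frame of keeper between -0.004 and 0.004 m and z of loop_bar in the frame of keeper between -0.005 and 0.006 m); the robot touches nothing.
It fails at once if a bystander is pushed more than 30 mm (distance of any of freezer_box, tube_rack, glove_box, reagent_bottle, beaker, tip_box from where it was at the start of the episode above 0.03 m).
It fails at once if a bystander is tipped (angle between any of freezer_box, tube_rack, glove_box, reagent_bottle, beaker, tip_box's own z axis and vertical above 0.35 rad).
It also fails if it takes over 61 s, if anything falls off the work surface, if the arm or the gripper's body presses on something with over 40 N, if the wrist force passes 120 N, or if a joint passes its speed limit or range.

ROBOT

A 6-joint arm with a two-finger parallel gripper is mounted at the origin on the work surface. World frame = base frame: x ahead of the robot, y to its left, z up, the work surface at z = 0. Lengths are in m, angles in rad, forces in N, time in s.
With the tool pointing down it reaches from about 0.325 to 0.775 m from the base axis. Payload 5.5 kg.
Tool frame: the origin (TCP) lies between the finger pads; the fingertips stand 8 mm ahead of it and the grasp point (between the pads) lies 11 mm behind it (tcp_to_tips is the distance from the TCP to the fingertips, in m); z points along the fingers, y is the line along which they close (so a half turn about z gives the same grasp; the last joint's range is limited). The gripper opens to 88 mm and grips with 3 to 60 N. Pads are 20 mm wide; open, the fingers measure 115 mm over their backs; the gripper's body (75 mm by 178 mm) begins 61 mm behind the grasp point.
Start: joints at [-1.174, 0.091, 1.231, -0, 1.82, -0.057], TCP at [0.263, -0.539, 0.231] pointing down, gripper open.
Joint ranges: [-2.87, 2.87], [-0.86, 2.18], [0.17, 2.46], [-1.51, 4.65], [0.06, 2.69], [-2.65, 2.65]. Speed limits (rad/s): [2.57, 2.57, 3.01, 3.14, 3.14, 3.14].

INTERFACE

Orientations are given as a unit quaternion [w, x, y, z].
In Python, from bench import * gives the robot as it stands. Calls block until the motion is done:
- move_to(position, orientation): joint-space move of the TCP to a pose.
- move_l(position, speed=0.15, orientation=None): straight line of the TCP; orientation=None keeps the orientation; speed is the mean speed in m/s.
- movej(angles): joint-space move.
- gripper_open() and close(): open the fingers fully, or close them until they stop; the grip force is fixed at half the most.
- hold(seconds).
- inverse_kinematics(position, orientation): joint angles nearest the present ones, or None.
- state(): the state.
- get_image(name): name is "side" or "top"; returns a dict with "frame" (420x560x3 uint8, blue, green, red), "depth" (420x560 float32, m along the optical axis (not along the pixel's ray), 0 where there is no reading), "camera_matrix" (3x3 intrinsics, pixels), "view" (4x4, takes a point from world to camera coordinates). Camera axes: x right, y up, looking along -z (the intrinsics and any distortion apply to the point x, -y, -z); pixel columns grow to the right and rows downward; lengths in m; the calibration is good to about 2 mm. A picture is of the moment at which its call begins.
A pose or a line that the arm cannot do raises IKError and nothing moves.
- job_done(): hands the job in; it is judged then, once.
The state is a dict: "time": time; "joint_pos": joint angles; "dq": joint speeds; "joint_torque": joint torques, N m; "ee_pos": TCP position; "ee_rot": TCP orientation; "ft_force": force on the tool from outside, world axes, zero at the start; "moment": the same for the moment, N m; "finger_gap": finger opening in m; "finger_force": force on a finger pad.
Only numpy, scipy, OpenCV 4.12 (cv2) and the standard library are available. Lean on these libraries where they do the work, as an engineer would, in place of code of your own. Each camera call takes 0.05 s, during which the arm holds its last target. There are 200 camera calls.

## Working session

There is one attempt and no reset: what is moved stays moved. The work goes in short steps, each a Python script; the robot and the scene stay as the last script left them, time stands still between calls to the robot, and variables do not carry over. Pictures are saved under pics/ and viewed, at most 10 in all, crops included, and the job is handed in when it is done.

```bash
mkdir -p pics; ls; python3 - <<'E'
from bench import *
import cv2,numpy as np
for n in ("side","top"):
    im=get_image(n); cv2.imwrite(f"pics/{n}0.png",im["frame"]); np.savez(f"{n}0.npz",**im)
    print(n,im["camera_matrix"].tolist(),np.round(im["view"],4).tolist())
print(state())
E
```

```text
pics
side [[505.7215077933031, 0.0, 282.17451008276055], [0.0, 505.7215077933031, 211.2158923989455], [0.0, 0.0, 1.0]] [[-0.8659, -0.5001, -0.007, 0.4798], [0.3615, -0.6355, 0.6823, -0.2575], [-0.3457, 0.5883, 0.7311, -1.328], [0.0, 0.0, 0.0, 1.0]]
top [[512.7458105086372, 0.0, 273.2678914403127], [0.0, 512.7458105086372, 218.56647214636408], [0.0, 0.0, 1.0]] [[-0.001, -0.9997, -0.0239, 0.075], [0.9934, -0.0037, 0.1142, -0.5617], [-0.1143, -0.0236, 0.9932, -1.2393], [0.0, 0.0, 0.0, 1.0]]
{'time': 0.1, 'joint_pos': array([-1.17368853e+00,  9.17622479e-02,  1.23174395e+00, -2.74291364e-06,
        1.81979012e+00, -5.66688796e-02]), 'dq': array([-0.00016634,  0.00122725, -0.00265052, -0.00067992, -0.00082125,
        0.00022631]), 'joint_torque': array([ 3.05666901e-03, -4.47858775e+01, -4.07570672e+01,  7.01717986e-02,
        2.84677494e-02, -1.14870463e-04]), 'ee_pos': array([ 0.26293715, -0.53904504,  0.22964485]), 'ee_rot': array([-8.39295255e-04,  9.74370791e-01,  2.24946295e-01, -1.45609327e-04]), 'ft_force': array([ 0.37485844, -0.16433854, -0.84604233]), 'moment': array([0.0143696 , 0.03799813, 0.02983352]), 'finger_force': 0.0, 'finger_gap': 0.08783449174058355}
```

View pics/side0.png

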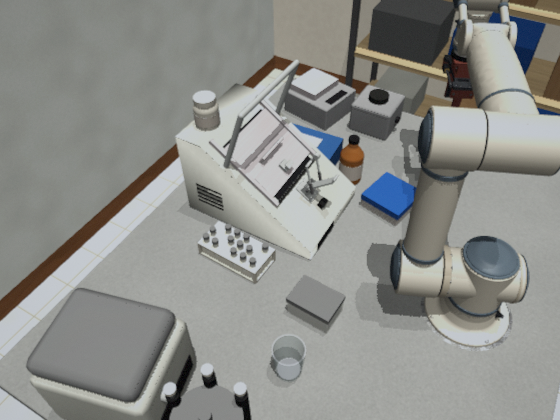

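View pics/top0.png

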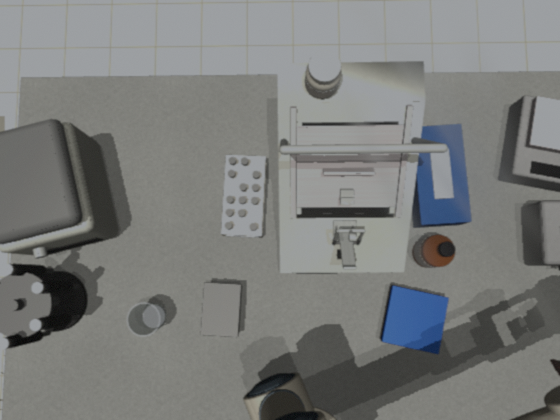

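The side view shows the chiller with latch near (315,188), rib near (290,165) and bail (275,90). In the top view the latch is at (347,243), the keeper at (347,195), the rib at (347,172) and the bail at row 149; the bottle at (437,250) is right of the case.

```bash
cat > vis.py <<'E'
import numpy as np,cv2
def load(n): return dict(np.load(n))
def cloud(im):
    K=im["camera_matrix"];V=im["view"];d=im["depth"].astype(float)
    v,u=np.mgrid[:d.shape[0],:d.shape[1]]
    c=np.stack([(u-K[0,2])/K[0,0]*d,-(v-K[1,2])/K[1,1]*d,-d],-1)
    R,t=V[:3,:3],V[:3,3]
    P=(c-t)@R; P[d==0]=np.nan
    return P
def proj(im,X):
    K=im["camera_matrix"];V=im["view"];c=np.atleast_2d(X)@V[:3,:3].T+V[:3,3]
    z=-c[:,2];return np.c_[K[0,0]*c[:,0]/z+K[0,2],-K[1,1]*c[:,1]/z+K[1,2]]
def crop(im,box,s,name):
    a,b,c,d=box;cv2.imwrite(name,cv2.resize(im["frame"][b:d,a:c],None,fx=s,fy=s,interpolation=cv2.INTER_CUBIC))
E
python3 - <<'E'
from vis import *
t=load("top0.npz");s=load("side0.npz");P=cloud(t)
for v in range(60,280,8): print(v,[np.round(P[v,u],3).tolist() for u in (286,347,400)])
# case edges
for v in (225,245,260):
    z=P[v,:,2]; print(v,[(u,np.round(P[v,u],3).tolist()) for u in list(range(272,284,2))+list(range(402,420,2))])
crop(t,(270,130,430,280),5,"pics/topc.png"); crop(s,(210,60,370,220),3.7,"pics/sidec.png")
E
```

```text
60 [[1.317, 0.039, -0.75], [1.31, -0.214, -0.742], [1.313, -0.435, -0.755]]
68 [[0.845, 0.041, 0.283], [0.845, -0.084, 0.279], [0.842, -0.192, 0.285]]
76 [[0.828, 0.041, 0.283], [0.827, -0.084, 0.282], [0.825, -0.191, 0.284]]
84 [[0.812, 0.041, 0.28], [0.81, -0.083, 0.283], [0.808, -0.191, 0.283]]
92 [[0.793, 0.041, 0.284], [0.794, -0.083, 0.28], [0.791, -0.19, 0.284]]
100 [[0.776, 0.042, 0.287], [0.776, -0.083, 0.282], [0.776, -0.191, 0.281]]
108 [[0.762, 0.042, 0.277], [0.762, -0.084, 0.273], [0.761, -0.192, 0.273]]
116 [[0.749, 0.042, 0.266], [0.749, -0.085, 0.263], [0.747, -0.193, 0.265]]
124 [[0.733, 0.042, 0.26], [0.733, -0.085, 0.257], [0.733, -0.195, 0.255]]
132 [[0.721, 0.042, 0.244], [0.719, -0.086, 0.249], [0.716, -0.195, 0.254]]
140 [[0.694, 0.042, 0.279], [0.703, -0.086, 0.243], [0.704, -0.198, 0.239]]
148 [[0.639, 0.042, 0.428], [0.639, -0.063, 0.427], [0.638, -0.154, 0.428]]
156 [[0.677, 0.042, 0.214], [0.673, -0.088, 0.225], [0.673, -0.201, 0.221]]
164 [[0.662, 0.042, 0.202], [0.66, -0.09, 0.206], [0.658, -0.203, 0.21]]
172 [[0.646, 0.042, 0.192], [0.638, -0.087, 0.22
[... 1677 characters left out ...]
), (404, [0.492, -0.235, 0.085]), (406, [0.492, -0.24, 0.082]), (408, [0.497, -0.264, 0.001]), (410, [0.497, -0.269, 0.002]), (412, [0.498, -0.275, -0.0]), (414, [0.497, -0.277, 0.01]), (416, [0.495, -0.275, 0.036]), (418, [0.494, -0.274, 0.06])]
260 [(272, [0.461, 0.078, -0.001]), (274, [0.461, 0.073, -0.003]), (276, [0.461, 0.068, -0.002]), (278, [0.46, 0.063, 0.001]), (280, [0.458, 0.057, 0.061]), (282, [nan, nan, nan]), (402, [0.458, -0.235, 0.061]), (404, [0.458, -0.24, 0.059]), (406, [0.46, -0.259, -0.004]), (408, [0.46, -0.263, 0.0]), (410, [0.46, -0.27, -0.005]), (412, [0.46, -0.273, 0.001]), (414, [0.46, -0.279, -0.001]), (416, [0.459, -0.277, 0.025]), (418, [0.458, -0.278, 0.041])]
```

View pics/topc.png

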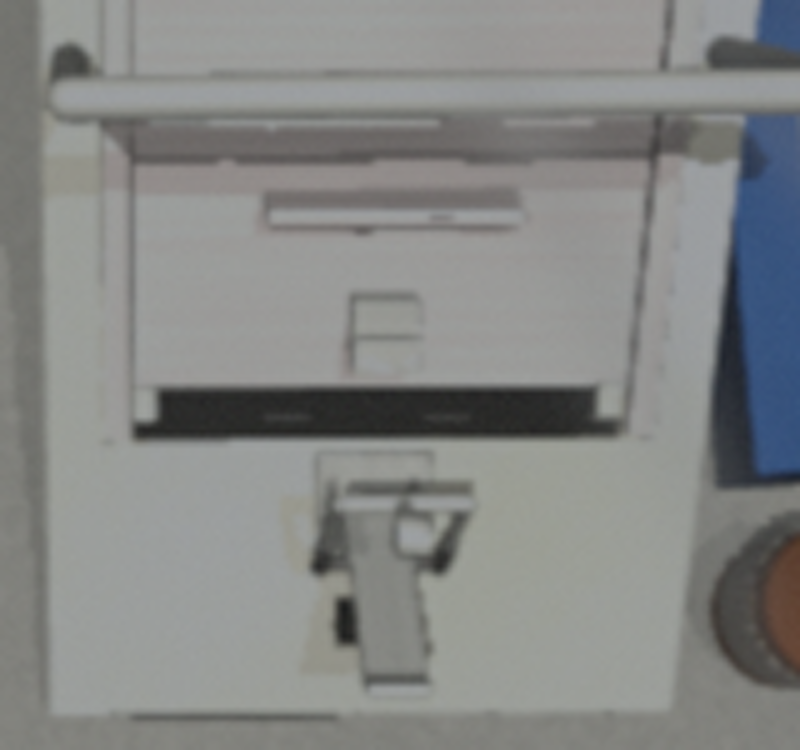

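View pics/sidec.png

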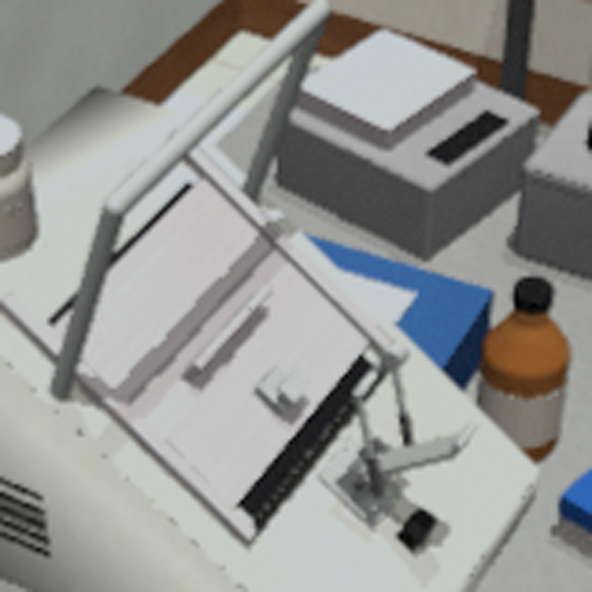

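Crops show: the hatch is open about a keeper's length (dark gap at rows 390-435 of the top crop). The lever stands out steeply with its end at (400,688). The loop stands up, with bar (340-470,500) and knob (415,530). I'll convert these to latch coordinates.

```bash
cat >> vis.py <<'E'
S=np.sin(np.radians(35));C=np.cos(np.radians(35))
E
python3 - <<'E'
from vis import *
t=load("top0.npz");s=load("side0.npz");P=cloud(t);Q=cloud(s)
def box(P,lo,hi): return P[np.all((P>lo)&(P<hi),-1)]
# slope strips beside hatch/latch
A=P[222:266,284:320].reshape(-1,3);B=P[224:262,376:402].reshape(-1,3)
for nm,D in(("l",A),("r",B),("both",np.r_[A,B])):
    D=D[~np.isnan(D[:,0])];c=np.median(D,0);
    for k in range(3):
        n=np.linalg.svd(D-D.mean(0),full_matrices=False)[2][2]; r=(D-D.mean(0))@n; D=D[abs(r)<.004]
    n*=np.sign(n[2]);print(nm,n,np.degrees(np.arccos(n[2])),"x at z=.11,y=-.092:",D.mean(0)[0]+(n[1]*(D.mean(0)[1]+.092)+n[2]*(D.mean(0)[2]-.11))/n[0])
# side edges: first/last case column per row
for v in range(70,270,20):
    row=P[v]; zs=row[:,2]; 
    ok=np.where((row[:,1]>-.3)&(row[:,1]<.1)&(zs>.045))[0]; print(v,np.round(P[v,ok[0]],4),np.round(P[v,ok[-1]],4))
bail=box(P,[.60,-.3,.40],[.68,.1,.46]);print("bail",bail.mean(0),np.polyfit(bail[:,1],bail[:,0],1))
# latch coords
y0=-.092;x0=.527
def L(P): d=P-[x0,y0,.11]; return np.stack([d[...,0]*C+d[...,2]*S,d[...,1],-d[...,0]*S+d[...,2]*C],-1)*1000
for nm,X in(("top",P),("side",Q)):
    l=L(X); 
    r=l[(abs(l[...,1])<50)&(l[...,0]>110)&(l[...,0]<200)&(l[...,2]>22)&(l[...,2]<45)]; print(nm,"rib",len(r),np.percentile(r,[2,50,98],0).round(1).tolist())
    r=l[(abs(l[...,1])<25)&(l[...,0]>60)&(l[...,0]<140)&(l[...,2]>12)&(l[...,2]<45)]; print(nm,"keeper",len(r),np.percentile(r,[2,50,98],0).round(1).tolist())
    m=(abs(l[...,1])<60)&(l[...,0]>-80)&(l[...,0]<60)&(l[...,2]>25)&(l[...,2]<170)
    v,u=np.where(m); print(nm,m.sum())
    import sys
    K=l[m]
    for i in range(0,len(K),max(1,len(K)//110)): print((u[i],v[i]),K[i].round(0).astype(int).tolist(),end=" ")
    print()
E
```

```text
l [-5.74976947e-01  2.97211658e-04  8.18169556e-01] 35.0980231945296 x at z=.11,y=-.092: 0.5274725367441614
r [-0.57197396 -0.00901297  0.82022226] 34.892950922021534 x at z=.11,y=-.092: 0.5269920780727143
both [-0.57437506 -0.00238993  0.81858877] 35.05622699987232 x at z=.11,y=-.092: 0.5279797165876887
70 [0.8414 0.0577 0.282 ] [ 0.8389 -0.2395  0.2803]
90 [0.7992 0.0578 0.2807] [ 0.7946 -0.2388  0.285 ]
110 [0.76   0.0581 0.2713] [ 0.7581 -0.2397  0.269 ]
130 [0.7244 0.0585 0.2482] [ 0.771  -0.2998  0.0797]
150 [0.637  0.0543 0.4238] [ 0.6346 -0.2335  0.4255]
170 [0.6821 0.0988 0.0453] [ 0.673  -0.2995  0.0772]
190 [0.6317 0.0987 0.0458] [ 0.6236 -0.2991  0.0808]
210 [0.5696 0.0581 0.1368] [ 0.5756 -0.2999  0.0804]
230 [0.5263 0.0563 0.1098] [ 0.5258 -0.2407  0.1047]
250 [0.4815 0.0567 0.0783] [ 0.4757 -0.2992  0.1711]
bail [ 0.6381618  -0.09125132  0.42635716] [-0.0029982   0.63788821]
top rib 220 [[151.4, -47.9, 22.3], [156.9, -0.1, 30.3], [159.9, 48.8, 34.4]]
top keeper 208 [[81.8, -14.1, 12.4], [95.3, 0.8, 28.1], [108.6, 15.2, 34.4]]
top 656
(np.int64(340), np.int64(229)) [60,
[... 11234 characters left out ...]
64(307), np.int64(188)) [3, 21, 31] (np.int64(310), np.int64(188)) [1, 35, 56] (np.int64(313), np.int64(188)) [-9, 14, 41] (np.int64(316), np.int64(188)) [-14, 12, 48] (np.int64(308), np.int64(189)) [-1, 20, 30] (np.int64(311), np.int64(189)) [-3, 32, 53] (np.int64(314), np.int64(189)) [-11, 19, 47] (np.int64(307), np.int64(190)) [-1, 25, 29] (np.int64(310), np.int64(190)) [-4, 30, 45] (np.int64(313), np.int64(190)) [-10, 27, 50] (np.int64(307), np.int64(191)) [-2, 28, 30] (np.int64(311), np.int64(191)) [-7, 35, 51] (np.int64(309), np.int64(192)) [-9, 23, 27] (np.int64(312), np.int64(192)) [-12, 32, 47] (np.int64(311), np.int64(193)) [-13, 32, 41] (np.int64(309), np.int64(194)) [-13, 28, 26]
```

```bash
cat > arm.py <<'E'
from bench import *
import numpy as np
from scipy.spatial.transform import Rotation as R
S=np.sin(np.radians(35));C=np.cos(np.radians(35));O=np.array([.527,-.0915,.11])
EX=np.array([C,0,S]);EY=np.array([0,1.,0]);EZ=np.array([-S,0,C])
def W(x,z,y=0): return O+(x*EX+y*EY+z*EZ)/1000
def inL(p): d=(np.asarray(p)-O)*1000; return np.array([d@EX,d@EY,d@EZ])
def quat(tilt=0,flip=1):
    "tool square to the slope; tilt>0 leans the tool's back down the slope (deg)"
    a=np.radians(tilt); z=-EZ*np.cos(a)+EX*np.sin(a); y=EY*flip
    q=R.from_matrix(np.c_[np.cross(y,z),y,z]).as_quat(); return q[[3,0,1,2]]
def tips(x,z,tilt=0,back=8):
    "TCP position for which the point `back` mm ahead of the TCP is at x,z"
    a=np.radians(tilt); return W(x-back*np.sin(a),z+back*np.cos(a))
def fL():
    f=state()["ft_force"]; return np.array([f@EX,f@EY,f@EZ])
E
python3 - <<'E'
from arm import *
for f in (1,-1):
  for (x,z,t) in ((60,260,0),(178,120,0),(178,14,0),(147,14,0),(58,120,0),(115,20,0),(-50,90,0),(-80,28,0),(-80,28,-35)):
    j=inverse_kinematics(tips(x,z,t),quat(t,f)); print(f,x,z,t,None if j is None else np.round(j,2))
E
```

```text
1 60 260 0 [-0.52 -0.83  1.8   0.29  1.62 -2.  ]
1 178 120 0 [-0.31 -0.4   1.63  0.18  1.33 -1.87]
1 178 14 0 [-0.27 -0.26  1.67  0.17  1.14 -1.86]
1 147 14 0 [-0.28 -0.33  1.76  0.18  1.12 -1.88]
1 58 120 0 [-0.4  -0.71  1.95  0.23  1.33 -1.96]
1 115 20 0 [-0.3  -0.41  1.84  0.19  1.12 -1.9 ]
1 -50 90 0 None
1 -80 28 0 None
1 -80 28 -35 [-0.28 -0.29  1.83 -0.    1.61 -1.85]
-1 60 260 0 [-0.52 -0.83  1.8   0.29  1.62  1.14]
-1 178 120 0 [-0.31 -0.4   1.63  0.18  1.33  1.28]
-1 178 14 0 [-0.27 -0.26  1.67  0.17  1.14  1.28]
-1 147 14 0 [-0.28 -0.33  1.76  0.18  1.12  1.26]
-1 58 120 0 [-0.4  -0.71  1.95  0.23  1.33  1.18]
-1 115 20 0 [-0.3  -0.41  1.84  0.19  1.12  1.24]
-1 -50 90 0 None
-1 -80 28 0 None
-1 -80 28 -35 [-0.28 -0.29  1.83 -0.    1.61  1.29]
```

```bash
python3 - <<'E'
from arm import *
q=quat(0,-1)
close()
move_l([.263,-.539,.36],speed=.2)
move_to(tips(130,200),q)
move_l(tips(180,110),speed=.2); move_l(tips(180,14),speed=.12)
print(state()["time"],inL(state()["ee_pos"]).round(1),fL().round(1)); f0=fL()
move_l(tips(158,14),speed=.05); print(fL()-f0)
for x in np.arange(156,140,-1.5):
    move_l(tips(x,14),speed=.03); f=fL()-f0
    print(x,inL(state()["ee_pos"]).round(1),f.round(1))
    if f[0]>15: break
import cv2; hold(.2)
im=get_image("top");np.savez("top1.npz",**im)
print(state()["time"])
from vis import *
crop(im,(270,130,430,280),4,"pics/t1.png")
E
```

```text
5.7083 [ 1.809e+02 -1.000e-01  2.300e+01] [-0.4  0.2  0.2]
[2.93250629 0.42027302 1.94474961]
156.0 [ 1.567e+02 -1.000e-01  2.250e+01] [ 4.3 -0.3  3.5]
154.5 [ 1.551e+02 -1.000e-01  2.240e+01] [ 4.6 -0.7  3.6]
153.0 [ 1.534e+02 -1.000e-01  2.230e+01] [ 4.5 -0.2  2.3]
151.5 [ 1.516e+02 -1.000e-01  2.220e+01] [ 5.5 -0.5  3. ]
150.0 [ 1.504e+02 -1.000e-01  2.220e+01] [ 7.2 -0.6  0.5]
148.5 [ 1.504e+02 -1.000e-01  2.230e+01] [12.3 -1.6 -3.8]
147.0 [150.4  -0.   22.4] [17.9 -0.7 -9.2]
8.3
```

View pics/t1.png

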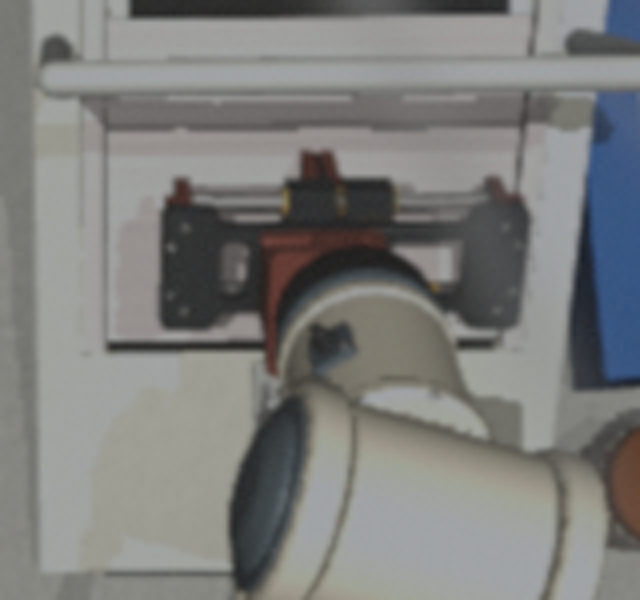

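The hatch is driven home against its stop: the dark gap is gone, leaving only a thin line at row 345. Next I back off, open, and check the loop and lever with the side camera.

```bash
cat > meas.py <<'E'
from arm import *; from vis import *
def pts(name,save=None):
    im=get_image(name)
    if save: np.savez(save,**im)
    P=cloud(im); d=(P-O)*1000; return im,np.stack([d@EX,d@EY,d@EZ],-1)
def sel(l,lo,hi): return l[np.all((l>lo)&(l<hi),-1)]
E
python3 - <<'E'
from meas import *
move_l(tips(154,16),speed=.05); move_l(tips(154,175),speed=.2); gripper_open()
move_l(tips(110,185),speed=.2)
im,l=pts("side","side2.npz")
k=sel(l,[30,-14,125],[90,14,155]);print("knob",len(k),np.percentile(k,[5,50,95],0).round(0).tolist())
k=sel(l,[30,-40,96],[80,40,116]);print("bar",len(k),np.percentile(k,[5,50,95],0).round(0).tolist())
k=sel(l,[-80,-20,100],[10,20,150]);print("lev",len(k),np.percentile(k,[5,50,95],0).round(0).tolist())
k=sel(l,[120,-60,24],[150,60,45]);print("rib",len(k),np.percentile(k,[5,50,95],0).round(0).tolist())
print(inL(state()["ee_pos"]),state()["time"])
crop(im,(210,60,370,220),3.7,"pics/s2.png")
E
```

```text
knob 44 [[49.0, -4.0, 127.0], [56.0, 6.0, 137.0], [64.0, 10.0, 142.0]]
bar 38 [[46.0, 1.0, 99.0], [54.0, 19.0, 106.0], [58.0, 32.0, 113.0]]
lev 55 [[-29.0, -9.0, 102.0], [-24.0, 9.0, 115.0], [-20.0, 16.0, 129.0]]
rib 89 [[130.0, -42.0, 27.0], [133.0, 8.0, 33.0], [137.0, 54.0, 36.0]]
[ 1.10530711e+02 -1.32761924e-01  1.93306458e+02] 11.3333
```

View pics/s2.png

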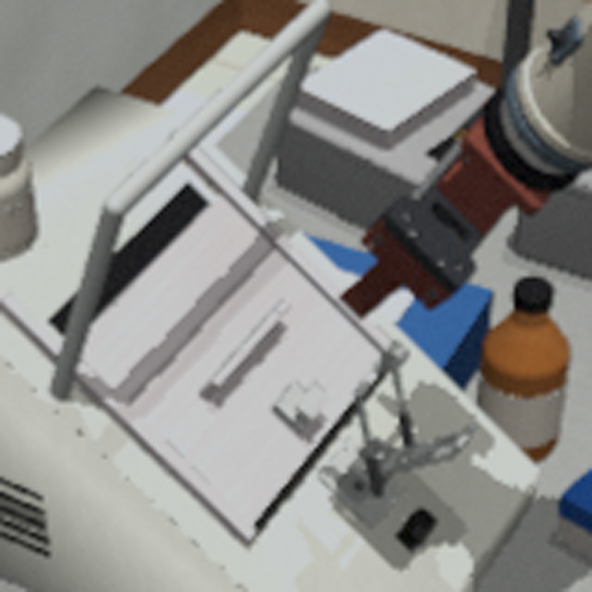

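Hatch shut, loop and lever unmoved. I'll grip the knob at latch coordinates (58,131), where the model and the measurement agree.

```bash
cat > latch.py <<'E'
import numpy as np
from scipy.optimize import least_squares
def pin(q): return np.array([-20*np.cos(q-.21),25+20*np.sin(q-.21)])
def bar(q,f): return pin(q)+89.6*np.array([np.cos(f),np.sin(f)])
def knob(q,f): c,s=np.cos(f),np.sin(f); return bar(q,f)+20*np.array([c-s,s+c])
def solve(fun,target,g): return least_squares(lambda v:fun(*v)-target,g).x
E
python3 - <<'E'
from arm import *; from latch import *
q=quat(0,-1); B=17   # tips reach 17 mm past the knob's centre
def tk(k): return tips(k[0],k[1]-B)
move_l(tips(58,170),speed=.2); move_l(tk((58,131)),speed=.08)
f0=fL(); close(); s=state(); print("gap",s["finger_gap"],s["finger_force"],(fL()-f0).round(1),s["time"])
assert .010<s["finger_gap"]<.018
k=inL(s["ee_pos"])[[0,2]]+[0,B-8]; v0=solve(knob,k,[1.34,.74]); print("k",k,"q,phi",v0)
assert 1.1<v0[0]<1.6
v1=solve(bar,np.array([87.5,22]),[1.85,-.25]); v1m=np.array([v1[0],v1[1]+.45]); print(v1,knob(*v1))
path=[v0+(np.array([v1[0],v0[1]-.1])-v0)*a for a in (.33,.66,1)]
path+=[path[-1]+(v1-path[-1])*a for a in np.linspace(0,1,8)[1:]]
for v in path:
    K=knob(*v); move_l(tk(K),speed=.08); f=fL()-f0
    print(v.round(2),bar(*v).round(0),(inL(state()["ee_pos"])[[0,2]]+[0,B-8]-K).round(1),f.round(1),round(state()["finger_gap"],4))
    if np.linalg.norm(f)>35: print("stop"); break
im=get_image("side"); np.savez("side3.npz",**im)
from vis import *; crop(im,(230,80,370,220),4.2,"pics/s3.png"); print(state()["time"])
E
```

```text
gap 0.01374709774832897 30.00007688999176 [-1.5  1.3  1. ] 13.725
k [ 57.97522786 130.97684357] q,phi [1.27385732 0.73734819]
[ 1.82565973 -0.25937016] [111.96047075  36.20159748]
[1.46 0.7 ] [ 62. 102.] [-0.9 -0.7] [-4.4  1.9 -0.2] 0.0137
[1.64 0.67] [ 67. 101.] [-0.6 -0.6] [-4.7  1.7 -2.3] 0.0136
[1.83 0.64] [73. 98.] [-0.  -0.2] [-4.9  1.1 -3.2] 0.0136
[1.83 0.51] [79. 89.] [1.4 0.9] [0.3 2.5 0.3] 0.0139
[1.83 0.38] [84. 78.] [1.3 0.9] [1.1 2.2 1.7] 0.0138
[1.83 0.25] [88. 67.] [-0.  0.] [1.8 2.9 1.9] 0.0138
[1.83 0.12] [90. 56.] [-0.8 -0.6] [-0.4  2.5 -0. ] 0.0136
[ 1.83 -0.  ] [90. 45.] [-0.8 -0.6] [-1.3  1.7 -0.4] 0.0138
[ 1.83 -0.13] [90. 33.] [-0.5 -0.4] [-0.9  2.5 -0.7] 0.0138
[ 1.83 -0.26] [88. 22.] [-0.5 -0.4] [-0.5  2.5  0.1] 0.0138
16.8
```

View pics/s3.png

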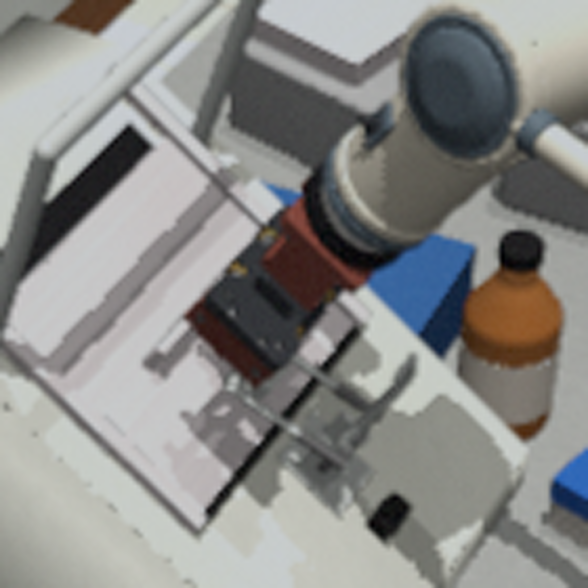

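The loop now lies down over the keeper (bar near (235,390)), the lever is upright at (400,375), and forces are small. I draw it back into the hook, watching for contact with the post.

```bash
python3 - <<'E'
from arm import *; from latch import *
B=17; tk=lambda k: tips(k[0],k[1]-B); f0=fL(); v=[1.83,-.26]
for bx,bz in [(87.5,20),(84,20),(81,20),(79,20),(77.5,20),(76,20),(75,20),(74,20),(73,20)]:
    v=solve(bar,np.array([bx,bz]),v); K=knob(*v); move_l(tk(K),speed=.05); f=fL()-f0
    e=inL(state()["ee_pos"])[[0,2]]+[0,B-8]-K
    print(bx,v.round(2),e.round(1),f.round(1))
    if f[0]>8 or np.linalg.norm(f)>30: break
hold(.3); print(fL()-f0,state()["time"])
E
```

```text
87.5 [ 1.85 -0.28] [-0.2  0.5] [-2.2  1.9  6.5]
84 [ 1.68 -0.28] [0.8 0.7] [3.1 0.4 4.6]
81 [ 1.52 -0.27] [1.  0.7] [4.8 0.9 4.4]
79 [ 1.4  -0.27] [1.3 0.7] [6.5 0.9 4.1]
77.5 [ 1.31 -0.26] [1.5 0.7] [7.  1.3 2.2]
76 [ 1.2  -0.25] [1.5 0.7] [8.3 0.8 1.8]
[7.0642686  1.28301316 2.27542122] 18.6
```

```bash
python3 - <<'E'
from arm import *; from latch import *
B=17; tk=lambda k: tips(k[0],k[1]-B); f0=np.zeros(3); v=[1.2,-.25]
def go(bx,bz):
    global v
    v=solve(bar,np.array([bx,bz]),v); K=knob(*v); move_l(tk(K),speed=.05); f=fL()
    a=inL(state()["ee_pos"])[[0,2]]+[0,B-8]; print(bx,bz,v.round(2),(a-K).round(1),"bar est",bar(*solve(knob,a,v)).round(1),f.round(1)); return f
for bx in (75,74,73,72,71,70):
    if go(bx,20)[0]>20: break
go(bx,22);go(bx,24);go(bx,26);go(bx,20.5); hold(.3)
print(state()["time"])
E
```

```text
75 20 [ 1.13 -0.24] [2.4 0.7] bar est [77.3 20.9] [ 9.8  3.3 -2. ]
74 20 [ 1.05 -0.22] [3.3 0.8] bar est [77.1 21.1] [13.7  2.6 -6.2]
73 20 [ 0.96 -0.21] [4.2 1.1] bar est [76.9 21.6] [16.2  2.8 -7.1]
72 20 [ 0.86 -0.19] [4.9 1.5] bar est [76.5 22.2] [17.6  3.6 -5.8]
71 20 [ 0.73 -0.17] [5.8 1.7] bar est [76.1 22.7] [19.8  4.  -9.7]
70 20 [ 0.55 -0.13] [6.5 2.1] bar est [75.5 23.5] [21.3  3.8 -8.4]
70 22 [ 0.5 -0.1] [5.5 1.4] bar est [74.4 24.8] [ 21.    3.3 -11.2]
70 24 [ 0.45 -0.06] [4.4 0.3] bar est [73.2 25.7] [ 20.9   3.  -16.1]
70 26 [ 0.42 -0.04] [ 3.3 -0.8] bar est [72.1 26.6] [ 21.2   2.9 -20.5]
70 20.5 [ 0.54 -0.12] [2.5 1.1] bar est [71.9 22.3] [8.8 3.9 1.2]
21.45
```

The bar met the post at about x=77, and the lip resisted the lift with 20 N, so it is hooked. I release and look.

```bash
python3 - <<'E'
from meas import *
gripper_open(); p=state()["ee_pos"]
move_l(p+.01*EZ,speed=.05); move_l(p+.16*EZ,speed=.2)
im,l=pts("side","side4.npz")
k=sel(l,[40,-45,12],[110,45,75]); 
k=sel(l,[-110,-18,38],[30,18,150]);print("lever",len(k),np.percentile(k,[2,25,50,75,98],0).round(0).tolist())
crop(im,(240,110,360,220),5,"pics/s4.png"); print(state()["time"],inL(state()["ee_pos"]))
E
```

```text
lever 199 [[-45.0, -12.0, 41.0], [-37.0, -4.0, 59.0], [-27.0, 6.0, 78.0], [-16.0, 13.0, 98.0], [-6.0, 17.0, 123.0]]
23.9583 [9.11222267e+01 7.30924707e-02 1.87066067e+02]
```

View pics/s4.png

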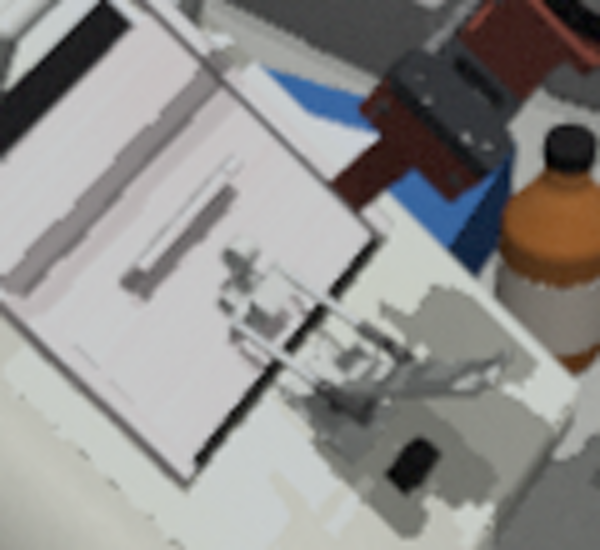

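The loop surrounds the keeper post, with its bar at (230,305) and knob at (240,255). The lever stands at about 1.13 rad with its end near (500,365). Now I press the lever with closed fingers and an upright tool.

```bash
python3 - <<'E'
from arm import *
T=-35; Q=quat(T,-1); b=np.array([np.sin(np.radians(35)),np.cos(np.radians(35))])
def c(q,extra=0,r=75):
    n=np.array([np.sin(q),np.cos(q)]);u=np.array([-np.cos(q),np.sin(q)])
    d=np.arccos(np.clip(n@b,-1,1)); return np.array([0,25])+r*u+(3.5+10*np.sin(d)+extra)*n
P=lambda q,e=0: tips(*c(q,e),T)
qs=np.r_[np.arange(1.15,.05,-.1),0,-.03,-.06]
print([k for k in [1.13]+list(qs) if inverse_kinematics(P(k),Q) is None],inverse_kinematics(tips(10,180,T),Q))
close(); move_to(tips(10,180,T),Q); move_l(P(1.15,20),speed=.15); f0=fL()
for q in qs:
    move_l(P(q),speed=.06); f=fL()-f0; print(round(q,2),f.round(1),end=" ")
    if np.linalg.norm(f)>40: print("stop",q);break
hold(.3); print(inL(state()["ee_pos"]),fL()-f0)
p=state()["ee_pos"]; move_l(p+[0,0,.12],speed=.15); move_l(p+[-.03,-.0,.2],speed=.2)
from meas import *
im,l=pts("side","side5.npz")
k=sel(l,[-120,-18,15],[-20,18,150]);print("lever",len(k),np.percentile(k,[2,25,50,75,98],0).round(0).tolist())
crop(im,(240,110,360,220),5,"pics/s5.png"); print(state()["time"])
E
```

```text
[] [-2.85826170e-01 -3.20606120e-01  1.53919733e+00 -4.44089210e-16
  1.92300144e+00  1.28497016e+00]
1.15 [-0.3 -0.1 -1.7] 1.05 [ 1.2 -0.4 -1.7] 0.95 [ 1.5  0.1 -1.7] 0.85 [ 2.1 -0.2 -2.9] 0.75 [ 3.3  0.5 -1.9] 0.65 [ 1.8  0.4 -0.4] 0.55 [ 0.9  0.2 -0.9] 0.45 [ 0.2  0.1 -2. ] 0.35 [-0.7 -0.1 -2.4] 0.25 [-0.6 -0.6 -1.8] 0.15 [-0.3 -0.1 -1.2] 0.0 [ 2.6 -0.7  1.9] -0.03 [ 2.1 -0.2 12.2] -0.06 [ 1.2  1.8 23.6] [-69.14792762  -0.30042193  39.94927815] [ 2.55679205  0.88327603 23.60421534]
lever 253 [[-104.0, -12.0, 18.0], [-83.0, -3.0, 28.0], [-62.0, 5.0, 30.0], [-42.0, 13.0, 31.0], [-21.0, 17.0, 35.0]]
32.4583
```

View pics/s5.png

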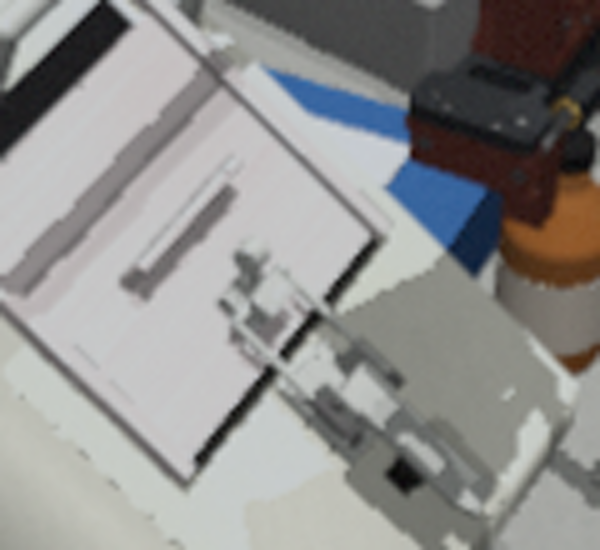

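The lever is flat, but it went down with very little force, so I'll check whether the bar is really under the lip.

```bash
python3 - <<'E'
from meas import *
im=load("side5.npz"); P=cloud(im); d=(P-O)*1000; l=np.stack([d@EX,d@EY,d@EZ],-1)
t,lt=pts("top","top5.npz")
for nm,l in(("side",l),("top",lt)):
  for y0,y1 in ((18,36),(-36,-18),(-13,13)):
    k=sel(l,[30,y0,11],[115,y1,70]); k=k[np.argsort(k[:,0])]
    print(nm,y0,len(k)); print(k[::max(1,len(k)//30)][:,[0,2]].round(0).astype(int).tolist())
crop(t,(300,160,400,280),5,"pics/t5.png"); print(state()["time"])
E
```

```text
side 18 47
[[31, 29], [31, 20], [34, 22], [34, 22], [36, 22], [38, 24], [38, 25], [40, 23], [41, 20], [43, 27], [45, 27], [46, 25], [46, 22], [48, 24], [50, 22], [50, 24], [52, 24], [54, 22], [55, 25], [56, 24], [58, 22], [59, 30], [60, 23], [62, 22], [62, 23], [65, 24], [66, 22], [67, 40], [67, 25], [68, 23], [68, 23], [70, 11], [70, 22], [70, 28], [72, 24], [73, 28], [73, 27], [74, 11], [74, 24], [74, 21], [75, 25], [75, 13], [77, 14], [81, 14], [96, 11], [96, 12], [110, 11]]
side -36 33
[[32, 27], [33, 24], [34, 23], [36, 25], [38, 28], [38, 26], [39, 20], [42, 22], [42, 27], [44, 24], [46, 20], [46, 24], [48, 22], [50, 21], [50, 20], [51, 11], [52, 23], [54, 25], [55, 23], [56, 11], [57, 29], [58, 24], [61, 27], [62, 23], [65, 22], [67, 27], [69, 26], [71, 26], [71, 23], [74, 30], [75, 21], [75, 20], [105, 13]]
side -13 110
[[59, 30], [60, 31], [62, 37], [63, 29], [64, 33], [66, 36], [67, 32], [68, 31], [69, 34], [71, 30], [72, 35], [73, 31], [75, 33], [76, 24], [77, 23], [77, 31], [79, 34], [80, 18], [81, 37], [82, 20], [84, 14], [84, 14], [85, 18], [86, 13], [87, 51], [87, 15],
[... 420 characters left out ...]
], [77, 27], [78, 24]]
top -36 66
[[32, 22], [35, 23], [36, 25], [37, 22], [38, 20], [40, 23], [42, 22], [43, 19], [47, 26], [48, 23], [49, 21], [51, 24], [52, 22], [54, 20], [56, 24], [57, 21], [60, 22], [63, 24], [65, 23], [67, 26], [69, 26], [71, 24], [72, 22], [73, 23], [74, 25], [75, 23], [76, 24], [77, 22], [77, 18], [78, 24], [78, 25], [79, 20], [106, 11]]
top -13 186
[[61, 28], [63, 32], [64, 30], [65, 32], [66, 30], [68, 32], [69, 35], [70, 32], [71, 30], [72, 32], [74, 30], [75, 33], [76, 30], [77, 31], [77, 17], [78, 23], [78, 29], [79, 31], [80, 18], [83, 19], [87, 17], [89, 16], [90, 48], [92, 47], [94, 41], [95, 49], [98, 50], [100, 52], [102, 41], [102, 43], [103, 45]]
32.5083
```

View pics/t5.png

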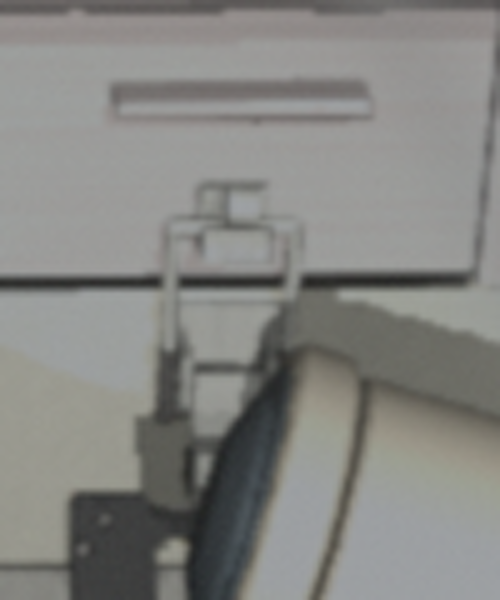

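The bar's wires lie at z≈23 and its outer edge is at x≈78–79. That puts the bar centre at x≈75, z≈20, in the keeper and under its lip, with the loop stretched 5 mm as it should be when latched. The lever stays flat. Handing in.

```bash
python3 -c "
from bench import *
print(job_done())"
```

```text
the job is handed in; nothing more can be done
None
```

I handed the job in at about 32.5 s of the 61 s limit: the camera measurements show the hatch shut, the loop's bar under the keeper lip and the lever flat and holding by itself. I did not measure the bystanders again, but no contact was seen, and no verdict came back.

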